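# Unbar, tug, release and hold up the cover of a board test fixture

## Task

Open the clear cover of the board test fixture so that the board inside can be reached. Draw the yellow-knobbed bolt fully aside, then tug the cover up by its black grab bar, before touching the red release button, to learn whether the hidden catch holds it; if it is caught, press the red button all the way down (it stays down). Lift the cover by the grab bar to about 50 degrees (45 at the least) and finish while still holding it there by the bar, since it falls shut when let go; leave the other things on the bench alone.

Things in the scene. Friction and masses are not known exactly. Their poses are not given: they have to be found in the camera images.
- fixture: Board test fixture, fixed: blue base 176 x 200 mm, green board on it under a clear hinged cover (its top 93 mm up). Origin on the bench under the base's middle; z up, -x its front (towards the robot, yaw within 0.25 rad), +y its left. In front: grey catch housing (x -0.14 to -0.087, y -0.08 to -0.03, 77 mm high) and bolt guide (x -0.118 to -0.084, y 0.062 to 0.152, 78 mm high).
- bolt_knob (a point): Middle of the upright yellow knob's head (16 mm across, from 104 to 126 mm above the bench; this point 113 mm up) on the flat steel bolt at the left front. The bolt slides along the fixture's +y (to its left) with about 2 N of friction and stays where it is left. While closed its end lies over an ear of the cover and bars it.
- bolt (a joint): Travel of the bolt in m: 0 fully closed, 0.050 fully aside; it starts between 0 and 0.012. The cover is clear of it beyond about 0.035.
- release_top (a point): Centre of the top of the red round release button (28 mm across) on the catch housing, 93 mm above the bench when up; it is pressed straight down. It has about 3 N of friction, no spring, and stays down.
- release (a joint): How far the red button is pressed, in m: 0 up (always so at the start), 0.012 fully down. The catch is freed by about 0.007 and stays free. Whether the catch is caught at the start cannot be seen; it is in some half of the cases.
- grab_bar_mid (a point): Middle of the black round grab bar on top of the cover: a 10 mm thick sleeve along the fixture's y, 66 mm long, that turns freely on its axis between two posts as the cover swings; with the cover shut 126 mm above the bench, with 28 mm free under it.
- grab_bar: The black sleeve of the grab bar itself; origin at its middle, y along it (it spins freely about y).
- cover_hinge (a point): Middle of the cover's hinge axis, which lies along the fixture's y at the rear of the base, 52 mm above the bench; with the cover shut the bar's middle is 135 mm in front of it and 74 mm above it.
- cover (a joint): Opening angle of the cover in rad: 0 shut (at the start), front edge swings up and back, stop at 1.2. A caught catch lets it rise only about 0.03 to 0.045 (4 to 6 mm at the bar) and then holds firm; uncaught it rises freely. Lifting it takes about 2 N at the bar; it falls shut by itself from any angle.
- sensor_white: White rounded sensor housing 84 x 60 x 25 mm lying loose right of the fixture, a bystander; origin at its underside.
- multimeter: Yellow and black hand multimeter 142 x 68 x 41 mm lying loose on the grey mat far left of the fixture, a bystander; origin at its underside.
- solder_reel: Blue reel of solder wire 64 x 59 x 50 mm standing loose left of the fixture, a bystander; origin at its underside.

How it is judged:
By the outcome, as a careful person would: the job done as asked, in the order asked, and still so for the second after the job is handed in, while the arm keeps its last pose, push and grip.
It also fails if it takes over 54 s, if anything falls off the work surface, if the arm or the gripper's body presses on something with over 40 N, if the wrist force passes 120 N, or if a joint passes its speed limit or range.

## Robot

A 7-joint arm with a two-finger parallel gripper is mounted at the origin on a cart in front of the work surface, level with it; the furniture and walls round the work are solid. World frame = base frame: x ahead of the robot, y to its left, z up, the work surface at z = 0. Lengths are in m, angles in rad, forces in N, time in s.
With the tool pointing down it reaches from about 0.425 to 0.975 m from the base axis. Payload 16.7 kg.
Tool frame: the origin (TCP) lies midway between the tips of the shut fingers; the grasp point (between the pads) lies 19 mm behind it; z points along the fingers, y is the line along which they close (so a half turn about z gives the same grasp; the last joint's range is limited). The gripper opens to 85 mm and grips with 20 to 120 N. Pads are 22 mm wide; open, the fingers measure 114 mm over their backs; the gripper's body (76 mm by 85 mm) begins 54 mm behind the grasp point. The pads swing forward as they close: fully open they stand 13 mm farther back than shut.
Start: joints at [1.081, 0.426, 0.074, 1.606, -0.034, 1.111, -0.067], TCP at [0.226, -0.636, 0.231] pointing down, gripper open.
Joint ranges: [-2.85, 2.85], [-0.5, 2.14], [-1.23, 1.37], [0.21, 2.46], [-1.02, 4.16], [0.16, 2.05], [-2.73, 2.73]. Speed limits (rad/s): [1.89, 1.89, 2.39, 2.39, 3.01, 3.01, 3.01].

## Interface

Orientations are given as [roll, pitch, yaw] about the fixed x, y, z axes, in that order (R = Rz(yaw) Ry(pitch) Rx(roll)).
In Python, from rig import r, cams, ticket gives the robot as it stands.
- The arm moves only by the tool drive_tool, never from a script. Its argument "plan" is a list that holds one entry, the list of rows, each a list of 6 numbers: the shift along the tool's x, y, z each as a share of 0.2 m, from -1 to 1, then the turn, a rotation vector about the tool's x, y, z each as a share of pi rad, from -1 to 1. A call has 1 to 20 rows; each row is the pose to reach, as a shift and turn from the pose commanded when the call began, along the tool's axes at that moment, turning the shorter way round; what a row does not reach only later rows make up. A row lasts 1/10 s, in which the tool goes at most 50 mm and 8.59 degrees, less where a joint would pass 70% of its speed; a pose out of reach is approached as far as the arm can. A call with a number of a shift or a turn outside -1 to 1 is refused whole. A call with a gripper value outside its range is refused whole. "fingers" is the closure in counts, from 0 (fully open) to 255 (shut), set as the call begins (left out, the last holds). The fingers move at their own pace and stop on an object; "grip_force" is the grip in N (left out, the last holds). Time passes only in rows, so rows that repeat a pose let the fingers close. It gives the time, the measured TCP pose, the force, the opening and the grip force at its end, in the units of the state.
- r.get_obs(): the state, without advancing time (a new reading comes with each control period).
- cams.read_camera(name): name is "side" or "top" or "wrist"; returns the picture (384x512x3 uint8, red, green, blue); there is no depth.
- cams.get_calibration(name): a dict with "fx", "fy", "cx", "cy" (pixels), "k1" (the pictures are not rectified: a ray, as slopes to the right and down, at radius r is drawn at 1 + k1 r^2 times it, then the intrinsics apply), "R" (3x3) and "t" (3): a world point X has camera coordinates R X + t. Camera axes: x right, y down, z forward; pixel columns grow to the right and rows downward; lengths in m; the calibration is good to about 2 mm. A picture is of the moment at which its call begins: read the wrist's pose just before it. get_calibration takes no time and is no camera call; for the wrist camera it gives the pose at the moment of the call.
- ticket.close_job(): hands the job in; it is judged then, once.
The state is a dict: "time": time; "q": joint angles; "joint_velocities": joint speeds; "joint_torque": joint torques, N m; "tcp_pos": TCP position; "ee_rot": TCP orientation; "contact_force": force on the tool from outside, world axes, zero at the start; "wrist_torque": the same for the moment, N m; "grip_width": opening from 0.0 (shut) to 1.0 (fully open); "gripper_force": force on a finger pad.
Only numpy, scipy, OpenCV 4.12 (cv2) and the standard library are available. Lean on these libraries where they do the work, as an engineer would, in place of code of your own. Each camera call takes 0.05 s, during which the arm holds its last target. There are 200 camera calls.

## Working session

There is one attempt and no reset: what is moved stays moved. The work goes in short steps, Python scripts to look and compute and a tool call to move; the robot and the scene stay as the last step left them, time stands still between calls to the robot, and variables do not carry over. Pictures are saved under pics/ and viewed, at most 10 in all, crops included, and the job is handed in when it is done.

Besides the shell and the picture viewer there is one more tool, called after "Call:" by a JSON object that holds its "method" and its "body". drive_tool: Moves the arm, as the interface text tells. Its arguments: {"type":"object","properties":{"plan":{"type":"array","items":{"type":"array","items":{"type":"array","items":{"type":"number","minimum":-1,"maximum":1}}}},"fingers":{"type":"number"},"grip_force":{"type":"number"}},"required":["plan"]}

```bash
mkdir -p pics; ls; python3 - <<'E'
from rig import r,cams,ticket
import cv2,numpy as np
o=r.get_obs()
for k in o: print(k,np.round(o[k],3).tolist())
ims=[cams.read_camera(n) for n in("side","top")]
for n,i in zip(("side","top"),ims): cv2.imwrite(f"pics/{n}0.png",i[:,:,::-1]); c=cams.get_calibration(n); print(n,{k:np.round(v,3).tolist() for k,v in c.items()})
E
```

```text
pics
time 0.0
q [1.081, 0.427, 0.074, 1.607, -0.034, 1.111, -0.067]
joint_velocities [0.0, 0.002, 0.0, -0.0, -0.001, 0.001, -0.0]
joint_torque [-0.003, -94.983, 3.76, -46.351, 0.019, 0.01, 0.0]
tcp_pos [0.225, -0.636, 0.231]
ee_rot [-3.14, 0.0, 0.341]
contact_force [0.402, -0.034, -0.996]
wrist_torque [0.002, -0.044, 0.054]
gripper_force 0.0
grip_width 0.999
side {'fx': 384.415, 'fy': 384.415, 'cx': 259.38, 'cy': 198.557, 'k1': 0.026, 'R': [[-0.981, -0.193, -0.007], [-0.093, 0.506, -0.857], [0.169, -0.841, -0.515]], 't': [0.595, 0.066, 1.298]}
top {'fx': 450.581, 'fy': 450.581, 'cx': 260.694, 'cy': 190.052, 'k1': -0.167, 'R': [[0.019, -1.0, -0.014], [-0.985, -0.016, -0.172], [0.172, 0.017, -0.985]], 't': [0.18, 0.562, 1.574]}
```

```bash
python3 -c "
import cv2,numpy as np
a=cv2.imread('pics/side0.png');b=cv2.imread('pics/top0.png')
cv2.imwrite('pics/t0.png',cv2.resize(b,(800,600)));cv2.imwrite('pics/s0.png',cv2.resize(a,(800,600)))"
```

```text
(no output)
```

View pics/t0.png

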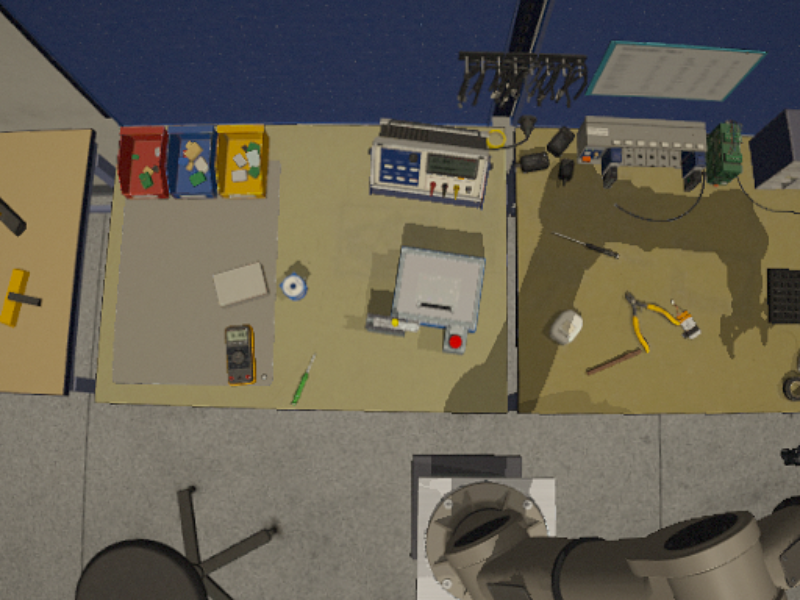

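View pics/s0.png

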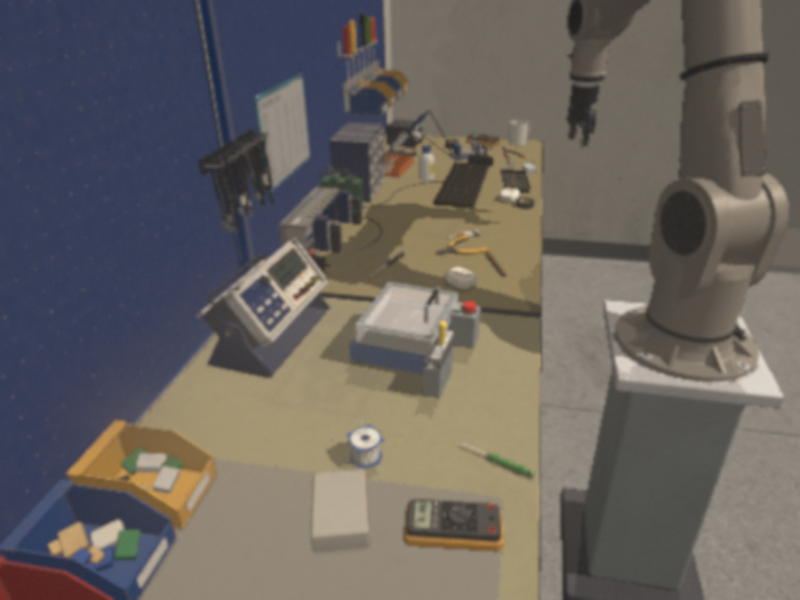

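The top view (800x600) shows the red button at (455,341), the yellow knob at (395,322) and the black bar at (434,305). The side view shows the same things at (470,308), (443,330) and (432,303).

```bash
cat > h.py <<'E'
import cv2,numpy as np
def ray(c,u,v):
    d=np.array([(u-c['cx'])/c['fx'],(v-c['cy'])/c['fy']]);p=d.copy()
    for _ in range(20): p=d/(1+c['k1']*(p@p))
    R=np.array(c['R']);return -R.T@np.array(c['t']),R.T@np.r_[p,1]
def onz(c,u,v,z):
    o,d=ray(c,u,v);return o+d*(z-o[2])/d[2]
def two(a,b):
    (o1,d1),(o2,d2)=a,b
    s=np.linalg.lstsq(np.c_[d1,-d2],o2-o1,rcond=None)[0]
    p,q=o1+s[0]*d1,o2+s[1]*d2;return (p+q)/2,np.linalg.norm(p-q)
def blobs(bgr,lo,hi,box,mn=4):
    m=cv2.inRange(cv2.cvtColor(bgr,cv2.COLOR_BGR2HSV),np.array(lo),np.array(hi));k=np.zeros_like(m);x0,y0,x1,y1=box;k[y0:y1,x0:x1]=m[y0:y1,x0:x1]
    n,_,st,ce=cv2.connectedComponentsWithStats(k)
    return sorted([(int(st[i,4]),ce[i].round(2),st[i,:4]) for i in range(1,n) if st[i,4]>=mn],key=lambda a:-a[0]),k
E
python3 - <<'E'
from h import *
from rig import cams
np.set_printoptions(precision=4,suppress=True)
S=cv2.imread('pics/side0.png');T=cv2.imread('pics/top0.png')
cs,ct=cams.get_calibration('side'),cams.get_calibration('top')
tb=(230,155,315,230);sb=(225,180,310,250)
P={}
for n,lo,hi,z in(('red',(0,150,90),(8,255,255),.093),('yel',(22,130,100),(35,255,255),.118),('bar',(0,0,0),(180,255,60),.128)):
    bt,mt=blobs(T,lo,hi,tb if n!='bar' else (262,185,295,205));bs,_=blobs(S,lo,hi,sb)
    print(n,bt[:3],'S',bs[:3])
    if bt: P[n]=onz(ct,*bt[0][1],z);print(P[n])
    if bt and bs: print(two(ray(ct,*bt[0][1]),ray(cs,*bs[0][1])))
    if n=='bar':
        ys,xs=np.nonzero(mt);vx=cv2.fitLine(np.c_[xs,ys].astype(np.float32),2,0,.01,.01).ravel();print(vx)
        for x in(xs.min(),xs.max()): print(x,onz(ct,x,vx[3]+(x-vx[2])*vx[1]/vx[0],.128))
E
```

```text
red [(52, array([291.04, 218.42]), array([288, 215,   8,   8], dtype=int32))] S [(40, array([300.32, 195.48]), array([297, 193,   8,   7], dtype=int32))]
[0.4532 0.0815 0.093 ]
(array([0.4535, 0.0812, 0.0877]), np.float64(0.0007259201950949679))
yel [(18, array([252.5 , 205.78]), array([251, 204,   4,   5], dtype=int32))] S [(34, array([282.79, 211.59]), array([282, 206,   3,  14], dtype=int32))]
[0.4919 0.2154 0.118 ]
(array([0.4929, 0.2158, 0.1058]), np.float64(0.0012943242812848126))
bar [(29, array([278.41, 195.62]), array([270, 194,  18,   4], dtype=int32))] S []
[0.527  0.1271 0.128 ]
[  0.9897   0.1429 278.4138 195.6207]
270 [0.5308 0.156  0.128 ]
287 [0.5232 0.0977 0.128 ]
```

Call:
{"method": "drive_tool", "body": {"plan": [[[0.9, -0.3, -0.1, 0, 0, -0.35], [0.9, -0.3, -0.1, 0, 0, -0.35], [0.9, -0.3, -0.1, 0, 0, -0.35], [0.9, -0.3, -0.1, 0, 0, -0.35], [0.9, -0.3, -0.1, 0, 0, -0.35], [0.9, -0.3, -0.1, 0, 0, -0.35], [0.9, -0.3, -0.1, 0, 0, -0.35], [0.9, -0.3, -0.1, 0, 0, -0.35], [0.9, -0.3, -0.1, 0, 0, -0.35]]], "fingers": 0, "grip_force": 40}}

```text
time: 1.0
tcp_pos: [0.375, -0.5194, 0.251]
ee_rot: [-3.141, -0.001, 1.441]
contact_force: [-0.0, -0.6, 0.5]
grip_width: 1.0
gripper_force: 0.0
```

Call:
{"method": "drive_tool", "body": {"plan": [[[0.98, 0.1, 0, 0, 0, 0], [0.98, 0.1, 0, 0, 0, 0], [0.98, 0.1, 0, 0, 0, 0], [0.98, 0.1, 0, 0, 0, 0], [0.98, 0.1, 0, 0, 0, 0]]]}}

```text
time: 1.5
tcp_pos: [0.4225, -0.3218, 0.2517]
ee_rot: [3.141, -0.001, 1.445]
contact_force: [-0.6, -0.6, 0.3]
grip_width: 1.001
gripper_force: 0.0
```

Call:
{"method": "drive_tool", "body": {"plan": [[[0.98, 0.1, 0, 0, 0, 0], [0.98, 0.1, 0, 0, 0, 0], [0.98, 0.1, 0, 0, 0, 0], [0.98, 0.1, 0, 0, 0, 0], [0.98, 0.1, 0, 0, 0, 0]]]}}

```text
time: 2.0
tcp_pos: [0.4671, -0.1303, 0.2517]
ee_rot: [3.141, -0.001, 1.446]
contact_force: [-0.2, -1.6, -0.6]
grip_width: 0.998
gripper_force: 0.0
```

Call:
{"method": "drive_tool", "body": {"plan": [[[0.98, -0.1, 0, 0, 0, 0], [0.98, -0.1, 0, 0, 0, 0], [0.98, -0.1, 0, 0, 0, 0], [0.98, -0.1, 0, 0, 0, 0], [0.98, -0.1, 0, 0, 0, 0], [0.98, -0.1, 0, 0, 0, 0]]]}}

```text
time: 2.6
tcp_pos: [0.4715, 0.0614, 0.2512]
ee_rot: [-3.141, -0.0, 1.441]
contact_force: [0.9, -1.1, -0.2]
grip_width: 1.0
gripper_force: 0.0
```

```bash
python3 - <<'E'
from rig import r,cams
import cv2,numpy as np,json
o=r.get_obs();c=cams.get_calibration('wrist');i=cams.read_camera('wrist')
cv2.imwrite('pics/w1.png',i[:,:,::-1]);json.dump({k:np.array(v).tolist() for k,v in c.items()},open('w1.json','w'))
print(o['time'],np.round(o['tcp_pos'],4),np.round(o['q'],2),np.round(c['R'],3).tolist(),np.round(-np.array(c['R']).T@c['t'],3),c['fx'],c['k1'])
E
```

```text
2.6 [0.4715 0.0614 0.2512] [ 0.31  0.12 -0.62  1.98  0.08  1.06 -0.47] [[0.992, -0.129, -0.001], [-0.123, -0.948, 0.294], [-0.039, -0.291, -0.956]] [0.482 0.136 0.394] 312.4482698106946 -0.0708029824089337
```

View pics/w1.png

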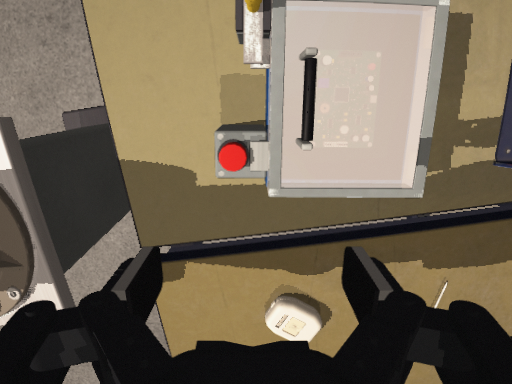

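The wrist picture shows the bar from (312,58) to (307,140), the red button at (233,157), and the knob cut off at the top edge near (254,4).

```bash
python3 - <<'E'
from h import *
import json
np.set_printoptions(precision=4,suppress=True)
c=json.load(open('w1.json'));I=cv2.imread('pics/w1.png')
b,_=blobs(I,(0,150,90),(8,255,255),(200,120,270,190));print(b[0],onz(c,*b[0][1],.093))
b,_=blobs(I,(20,130,90),(35,255,255),(235,0,275,30));print(b[:2],onz(c,*b[0][1],.126) if b else '')
b,m=blobs(I,(0,0,0),(180,255,45),(298,60,322,138));print(b[0],onz(c,*b[0][1],.129))
ys,xs=np.nonzero(m);v=cv2.fitLine(np.c_[xs,ys].astype(np.float32),2,0,.01,.01).ravel();print(v)
f=lambda y:onz(c,v[2]+(y-v[3])*v[0]/v[1],y,.129)
p,q=f(60),f(138);print(p,q,np.arctan2(-(p-q)[0],(p-q)[1]))
E
```

```text
(630, array([232.35, 156.72]), array([219, 143,  28,  28], dtype=int32)) [0.4555 0.083  0.093 ]
[(150, array([252.94,   4.72]), array([245,   0,  17,  12], dtype=int32))] [0.4914 0.2052 0.126 ]
(729, array([309.04,  95.57]), array([302,  60,  15,  78], dtype=int32)) [0.528  0.1314 0.129 ]
[  0.0344  -0.9994 309.0384  95.5706]
[0.5314 0.1587 0.129 ] [0.524  0.0971 0.129 ] -0.11944749709907282
```

Call:
{"method": "drive_tool", "body": {"plan": [[[0.63, 0, 0, 0, 0, 0], [0.63, 0, 0, 0, 0, 0], [0.63, 0, 0.1, 0, 0, 0], [0.63, 0, 0.3, 0, 0, 0], [0.63, 0, 0.4, 0, 0, 0], [0.63, 0, 0.4, 0, 0, 0], [0.63, 0, 0.4, 0, 0, 0], [0.63, 0, 0.5, 0, 0, 0], [0.63, 0, 0.6, 0, 0, 0], [0.63, 0, 0.71, 0, 0, 0], [0.63, 0, 0.71, 0, 0, 0], [0.63, 0, 0.71, 0, 0, 0]]], "fingers": 255}}

```text
time: 3.85
tcp_pos: [0.4888, 0.1857, 0.1108]
ee_rot: [3.14, -0.0, 1.439]
contact_force: [-0.2, -0.4, -0.5]
grip_width: 0.002
gripper_force: 0.0
```

```bash
python3 - <<'E'
from rig import r,cams
import cv2,numpy as np
i=cams.read_camera('wrist');j=cams.read_camera('top')[175:235,220:320]
k=np.zeros((384,1024,3),np.uint8);k=np.hstack([i,cv2.resize(j,(512,384))])
cv2.imwrite('pics/w2.png',cv2.resize(k,(800,300))[:,:,::-1])
E
```

```text
(no output)
```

View pics/w2.png

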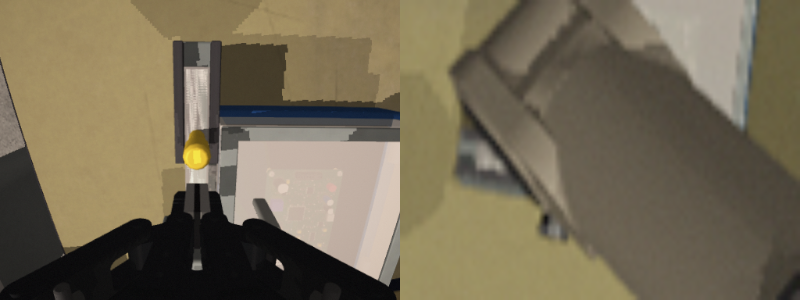

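The wrist half shows the knob at (196,155), directly ahead of the shut fingers at x=197, so they are aligned for the push.

Call:
{"method": "drive_tool", "body": {"plan": [[[0.03, 0, 0.01, 0, 0, 0], [0.06, 0, 0.01, 0, 0, 0], [0.09, 0, 0.01, 0, 0, 0], [0.12, 0, 0.01, 0, 0, 0], [0.15, 0, 0.01, 0, 0, 0], [0.18, 0, 0.01, 0, 0, 0], [0.21, 0, 0.01, 0, 0, 0], [0.23, 0, 0.01, 0, 0, 0], [0.25, 0, 0.01, 0, 0, 0], [0.25, 0, 0.01, 0, 0, 0]]]}}

```text
time: 4.95
tcp_pos: [0.4943, 0.2362, 0.1073]
ee_rot: [-3.141, -0.001, 1.441]
contact_force: [0.6, 0.4, -0.6]
grip_width: 0.002
gripper_force: 0.0
```

Call:
{"method": "drive_tool", "body": {"plan": [[[0.01, 0, 0, 0, 0, 0], [0.02, 0, 0, 0, 0, 0], [0.02, 0, 0, 0, 0, 0]]]}}

```text
time: 5.25
tcp_pos: [0.4947, 0.2388, 0.1072]
ee_rot: [-3.141, 0.001, 1.44]
contact_force: [-2.4, -4.5, 1.9]
grip_width: 0.001
gripper_force: 2.2
```

Call:
{"method": "drive_tool", "body": {"plan": [[[0.01, 0, 0, 0, 0, 0], [0.02, 0, 0, 0, 0, 0], [0.02, 0, 0, 0, 0, 0]]]}}

```text
time: 5.55
tcp_pos: [0.4949, 0.2396, 0.107]
ee_rot: [-3.14, 0.006, 1.438]
contact_force: [-5.6, -21.6, 14.1]
grip_width: -0.006
gripper_force: 11.6
```

Call:
{"method": "drive_tool", "body": {"plan": [[[0.01, 0, 0, 0, 0, 0], [0.02, 0, 0, 0, 0, 0], [0.02, 0, 0, 0, 0, 0]]]}}

```text
time: 5.85
tcp_pos: [0.4952, 0.2402, 0.1069]
ee_rot: [-3.139, 0.012, 1.436]
contact_force: [-11.4, -40.8, 29.9]
grip_width: 0.001
gripper_force: 21.4
```

Call:
{"method": "drive_tool", "body": {"plan": [[[-0.05, 0, 0, 0, 0, 0], [-0.2, 0, -0.05, 0, 0, 0], [-0.2, 0, -0.3, 0, 0, 0], [-0.2, 0, -0.5, 0, 0, 0], [-0.4, 0, -0.6, 0, 0, 0], [-0.5, 0, -0.6, 0, 0, 0], [-0.5, 0, -0.6, 0, 0, 0], [-0.5, 0, -0.6, 0, 0, 0]]], "fingers": 140}}

```text
time: 6.65
tcp_pos: [0.483, 0.1482, 0.2275]
ee_rot: [3.141, -0.0, 1.439]
contact_force: [0.1, -0.8, 0.7]
grip_width: 0.452
gripper_force: 0.0
```

```bash
python3 - <<'E'
from rig import r,cams
from h import *
o=r.get_obs();c=cams.get_calibration('wrist');i=cams.read_camera('wrist')[:,:,::-1].copy()
cv2.imwrite('pics/w3.png',i)
np.set_printoptions(precision=4,suppress=True)
print(o['tcp_pos'],o['contact_force'],o['grip_width'])
b,_=blobs(i,(20,130,90),(35,255,255),(150,0,330,200));print(b[:3],onz(c,*b[0][1],.12))
E
```

```text
[0.483  0.1482 0.2275] [ 0.096  -0.7776  0.7035] 0.4518147811198473
[(409, array([252.55,  49.03]), array([242,  37,  22,  26], dtype=int32))] [0.4983 0.2573 0.12  ]
```

View pics/w3.png

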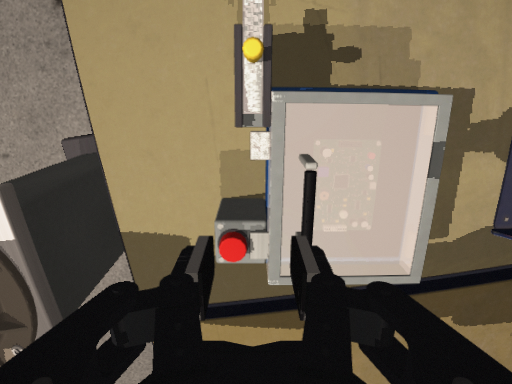

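The wrist picture shows the knob now at (252,49), the bolt clear of the ear at (260,146), and the bar at x≈309. Next I straddle the bar and close on it.

Call:
{"method": "drive_tool", "body": {"plan": [[[-0.06, 0.23, 0, 0, 0, 0], [-0.06, 0.23, 0.1, 0, 0, 0], [-0.06, 0.23, 0.25, 0, 0, 0], [-0.06, 0.23, 0.4, 0, 0, 0], [-0.06, 0.23, 0.5, 0, 0, 0], [-0.06, 0.23, 0.6, 0, 0, 0], [-0.06, 0.23, 0.6, 0, 0, 0], [-0.06, 0.23, 0.6, 0, 0, 0]]]}}

```text
time: 7.5
tcp_pos: [0.5269, 0.1314, 0.1074]
ee_rot: [-3.141, -0.001, 1.442]
contact_force: [0.4, -0.3, 0.5]
grip_width: 0.454
gripper_force: 0.0
```

Call:
{"method": "drive_tool", "body": {"plan": [[[0, 0, 0, 0, 0, 0], [0, 0, 0, 0, 0, 0], [0, 0, 0, 0, 0, 0], [0, 0, 0, 0, 0, 0], [0, 0, 0, 0, 0, 0], [0, 0, 0, 0, 0, 0]]], "fingers": 255}}

```text
time: 8.1
tcp_pos: [0.528, 0.1306, 0.1083]
ee_rot: [3.14, -0.001, 1.44]
contact_force: [3.7, 0.7, 7.0]
grip_width: 0.097
gripper_force: 39.5
```

Call:
{"method": "drive_tool", "body": {"plan": [[[0, 0.005, -0.01, 0, 0, 0], [0, 0.01, -0.02, 0, 0, 0], [0, 0.015, -0.03, 0, 0, 0], [0, 0.02, -0.04, 0, 0, 0], [0, 0.02, -0.04, 0, 0, 0], [0, 0.02, -0.04, 0, 0, 0]]]}}

```text
time: 8.7
tcp_pos: [0.5319, 0.13, 0.1156]
ee_rot: [3.14, -0.001, 1.44]
contact_force: [8.0, 2.0, -7.2]
grip_width: 0.101
gripper_force: 38.9
```

Call:
{"method": "drive_tool", "body": {"plan": [[[0, 0.005, -0.01, 0, 0, 0], [0, 0.01, -0.02, 0, 0, 0], [0, 0.015, -0.03, 0, 0, 0], [0, 0.015, -0.03, 0, 0, 0], [0, 0.015, -0.03, 0, 0, 0]]]}}

```text
time: 9.2
tcp_pos: [0.5357, 0.1295, 0.1217]
ee_rot: [3.139, -0.002, 1.44]
contact_force: [14.2, 2.3, -11.5]
grip_width: 0.1
gripper_force: 38.8
```

```bash
python3 - <<'E'
from rig import r,cams
import cv2
i=cams.read_camera('wrist');j=cams.read_camera('side')[170:254,215:327]
cv2.imwrite('pics/w4.png',cv2.hconcat([cv2.resize(i,(400,300)),cv2.resize(j,(400,300))])[:,:,::-1])
o=r.get_obs();print(o['tcp_pos'],o['contact_force'])
E
```

```text
[0.53565585 0.12953892 0.1216408 ] [ 15.17765358   2.28647059 -12.20889842]
```

View pics/w4.png

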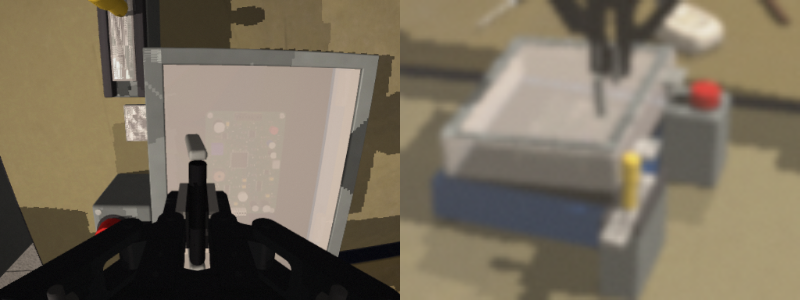

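The side view shows the cover raised about 13 mm at the bar. The force along the arc is only about 3 N and the rest is radial, so the catch is not holding and no press is needed. I'll work out the arc for the lift.

```bash
python3 - <<'E'
import numpy as np
f0=np.arctan2(.074,.135);R=np.hypot(.074,.135)
B=lambda th:np.array([.135-R*np.cos(f0+th),R*np.sin(f0+th)-.074])
d=np.radians
T=lambda th,al:B(th)-.019*np.array([np.sin(al),np.cos(al)])
for s,e,a in((5.8,25,0),(25,52,20)):
    for k in np.linspace(0,1,10)[1:]:
        v=T(d(s+(e-s)*k),d(a*k))-T(d(s),0);print(e,np.round([v[0]/.2,-v[1]/.2,a*k/180],3))
E
```

```text
25 [ 0.017 -0.023  0.   ]
25 [ 0.034 -0.046  0.   ]
25 [ 0.053 -0.068  0.   ]
25 [ 0.072 -0.089  0.   ]
25 [ 0.092 -0.11   0.   ]
25 [ 0.112 -0.13   0.   ]
25 [ 0.134 -0.149  0.   ]
25 [ 0.156 -0.167  0.   ]
25 [ 0.179 -0.184  0.   ]
52 [ 0.029 -0.023  0.012]
52 [ 0.06  -0.044  0.025]
52 [ 0.092 -0.064  0.037]
52 [ 0.124 -0.082  0.049]
52 [ 0.158 -0.098  0.062]
52 [ 0.192 -0.113  0.074]
52 [ 0.227 -0.125  0.086]
52 [ 0.263 -0.136  0.099]
52 [ 0.299 -0.145  0.111]
```

Add about +3.5 mm (0.017) in tool y to relieve the radial pull.

Call:
{"method": "drive_tool", "body": {"plan": [[[0, 0.025, -0.023, 0, 0, 0], [0, 0.05, -0.046, 0, 0, 0], [0, 0.07, -0.068, 0, 0, 0], [0, 0.09, -0.089, 0, 0, 0], [0, 0.11, -0.11, 0, 0, 0], [0, 0.13, -0.13, 0, 0, 0], [0, 0.15, -0.149, 0, 0, 0], [0, 0.173, -0.167, 0, 0, 0], [0, 0.195, -0.184, 0, 0, 0], [0, 0.195, -0.184, 0, 0, 0]]]}}

```text
time: 10.3
tcp_pos: [0.5723, 0.1246, 0.159]
ee_rot: [-3.141, 0.0, 1.44]
contact_force: [-7.7, 2.2, 8.5]
grip_width: 0.101
gripper_force: 41.1
```

Call:
{"method": "drive_tool", "body": {"plan": [[[0, 0.025, -0.021, 0.012, 0, 0], [0, 0.054, -0.041, 0.025, 0, 0], [0, 0.085, -0.06, 0.037, 0, 0], [0, 0.117, -0.078, 0.049, 0, 0], [0, 0.151, -0.094, 0.062, 0, 0], [0, 0.185, -0.109, 0.074, 0, 0], [0, 0.22, -0.121, 0.086, 0, 0], [0, 0.256, -0.132, 0.099, 0, 0], [0, 0.292, -0.141, 0.111, 0, 0], [0, 0.292, -0.141, 0.111, 0, 0], [0, 0.292, -0.141, 0.111, 0, 0]]]}}

```text
time: 11.4
tcp_pos: [0.6306, 0.1168, 0.1873]
ee_rot: [-2.792, -0.0, 1.44]
contact_force: [-3.1, -1.0, 9.4]
grip_width: 0.1
gripper_force: 41.0
```

```bash
python3 - <<'E'
from rig import r,cams
import cv2,numpy as np
i=cams.read_camera('wrist');j=cams.read_camera('side')[150:264,195:347]
cv2.imwrite('pics/w5.png',cv2.hconcat([cv2.resize(i,(400,300)),cv2.resize(j,(400,300))])[:,:,::-1])
o=r.get_obs();print(o['tcp_pos'],o['ee_rot'],o['contact_force'],o['grip_width'])
from scipy.spatial.transform import Rotation as Q
p=np.array(o['tcp_pos'])-.019*Q.from_euler('xyz',o['ee_rot']).as_matrix()[:,2]
d=p-np.array([.528,.1306,.127]);x=d@[.992,-.129,0];print(p,x,d[2],np.degrees(np.arctan2(.074+d[2],.135-x))-28.73,np.hypot(.074+d[2],.135-x))
E
```

```text
[0.63038513 0.11678279 0.18727203] [-2.79235723e+00 -1.97702978e-04  1.44039700e+00] [-2.56730298  0.34630903  8.60573516] 0.09955056831182911
[0.63683089 0.11593391 0.20512509] 0.1098521649803334 0.07812508786976477 51.8833113483786 0.15418967528845767
```

View pics/w5.png

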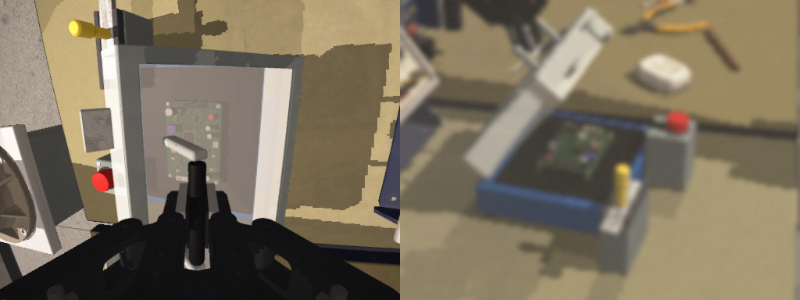

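The picture shows the cover standing open at about 52° with the bar held at (197,210) in the wrist half, the board exposed, and the bolt aside. The red button is still up. I'm handing it in.

```bash
python3 -c "
from rig import ticket
print(ticket.close_job())"
```

```text
the job is handed in; nothing more can be done
None
```

The cover is open at about 52° and still held by the grab bar, with the bolt pushed fully aside first; the tug showed the catch was not holding, so I left the red button unpressed, and I handed the job in at about 11.5 s.

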